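# Set out fragile glassware in a dish on the bench pad

### The arm

A 7-joint arm with a two-finger parallel gripper is mounted at the origin on the work surface. World frame = base frame: x ahead of the robot, y to its left, z up, the work surface at z = 0. Lengths are in m, angles in rad, forces in N, time in s.
With the tool pointing down it reaches from about 0.4 to 0.85 m from the base axis. Payload 4.5 kg.
Tool frame: the origin (TCP) lies at the very end of the fingers, on their centre line; the grasp point (between the pads) lies behind it (manip.grip_point_offset is the z of the grasp point in the tool frame, in m); z points along the fingers, x is the direction in which the jaws open and shut, and the axes are right-handed (so a half turn about z gives the same grasp; the last joint's range is limited). The gripper opens to 88 mm and grips with 3 to 60 N. Pads are 18 mm wide; open, the fingers measure 123 mm over their backs; the gripper's body (75 mm by 187 mm) begins 45 mm behind the grasp point.
Start: joints at [1.143, 0.689, -0.195, 1.565, 0.157, 0.902, -0.215], TCP at [0.279, -0.56, 0.239] pointing down, gripper open.
Joint ranges: [-3.01, 3.01], [-0.46, 2.08], [-1.47, 1.51], [0.13, 2.56], [-1, 4.14], [0.04, 2.09], [-2.66, 2.66]. Speed limits (rad/s): [2.57, 2.57, 3.14, 3.14, 3.14, 3.14, 3.14].

### API

Orientations are given as a unit quaternion [w, x, y, z].
In Python, from cell import manip gives the robot as it stands. Calls block until the motion is done:
- manip.move_pose(position, orientation): joint-space move of the TCP to a pose.
- manip.movel(position, attitude=None, v=0.15, force_limit=None): straight line of the TCP; attitude=None keeps the orientation; v is the mean speed in m/s. With force_limit (N) it stops when the force on the tool has changed by that much, and returns True; else False.
- manip.set_joints(angles): joint-space move.
- manip.gripper_to(opening, newtons=None): finger opening in m; newtons is the grip in N (None keeps the last); returns when the fingers have stopped.
- manip.wait(seconds).
- manip.inverse_kinematics(position, orientation): joint angles nearest the present ones, or None.
- manip.snapshot(name): name is "scene" or "top" or "wrist"; returns a dict with "color" (480x640x3 uint8, red, green, blue), "depth" (480x640 float32, m along the optical axis (not along the pixel's ray), 0 where there is no reading), "camera_matrix" (3x3 intrinsics, pixels), "extrinsics" (4x4, takes a point from world to camera coordinates); the wrist camera has in their place "T_tool_cam" (4x4, takes a point from camera to tool coordinates, whose origin is the TCP and whose axes are the tool frame's). Camera axes: x right, y down, z forward; pixel columns grow to the right and rows downward; lengths in m; the calibration is good to about 2 mm. A picture is of the moment at which its call begins: read the wrist's pose just before it.
A pose or a line that the arm cannot do raises manip.PlanningError and nothing moves.
- manip.sign_off(): hands the job in, once; it reports no verdict.
Trained networks look in a picture, given as the dict that the camera call returned (one of the last four; its "shot" number tells which), for a name from the list of things; names that differ only in an ending like _2 or _b are one class to them, and where a whole thing is asked for, a point or a joint stands for the part that bears it (a point fixed in the world has none). Each returns a list of dicts, best first, with "confidence" (0 to 1); they miss things now and then, are a little off and sometimes report something else, mostly with a low value. They report only what shows in the picture. A call takes as long as a camera call. They do not tell look-alikes from the thing itself.
- manip.find_in(thing, picture): "centre" ([x, y, z] in m, in world coordinates, good to about 4 mm: the middle of the surface that is visible of it).
Readings, each from a call of its own:
- manip.current_clock(): time.
- manip.current_q(): joint angles.
- manip.current_joint_vel(): joint speeds.
- manip.current_joint_efforts(): joint torques, N m.
- manip.current_eef_pos(): TCP position.
- manip.current_eef_rot(): TCP orientation.
- manip.current_contact_force(): force on the tool from outside, world axes, zero at the start.
- manip.current_ft_torque(): the same for the moment, N m.
- manip.current_width(): finger opening in m.
Only numpy, scipy, OpenCV 4.12 (cv2) and the standard library are available. Lean on these libraries where they do the work, as an engineer would, in place of code of your own. Each camera call takes 0.05 s, during which the arm holds its last target. There are 200 camera calls.

### The job

Slide the wide shallow dish along the bench, without lifting it, until it lies wholly on the square bench pad, and then stand the two tall open glass vessels, the beaker and the slim vial, upright in it, apart from each other. Their glass is thin: grip them as lightly as will hold, keep them upright and set them down without dropping or bumping them, and be gentle with the dish too. Leave everything else on the bench where it stands.

Things in the scene. Friction and masses are not known exactly. Their poses are not given: they have to be found in the camera images.
- pad: Flat square bench pad lying on the bench, 180 x 180 mm, under 1 mm thick (no edge to catch on). It is fixed. Origin at its centre; x and y along its sides, z up.
- dish: Shallow round plastic dish, loose, about 200 g, too wide to grip across: 140 mm outer diameter, 22 mm high, wall 4 mm, floor 4 mm thick, inner diameter 132 mm. Origin at the centre of its underside, z up. It can be pushed from outside or by closed fingers against the inside of its wall. Dish and pad start on the two sides of the standing glassware; either may be on the left.
- beaker: Open straight-sided thin-walled glass beaker, loose, about 50 g: 44 mm diameter, 60 mm high, 3 mm wall, with a tiny pouring lip that cannot be felt. Origin at the centre of its underside, z up its axis. One of the two vessels to set in the dish.
- vial: Open slim straight thin-walled glass vial, loose, about 35 g: 26 mm diameter, 80 mm high, 3 mm wall. Origin at the centre of its underside, z up its axis. The other vessel to set in the dish.
- stoppered: Bystander: slim glass vial like the one wanted but closed by a stopper, 27 mm diameter, 81 mm high. Origin at the centre of its underside.
- squat: Bystander: squat open glass cup, 50 mm diameter, 32 mm high. Origin at the centre of its underside.
- tube_a: Bystander: capped plastic sample tube standing upright, 33 mm diameter, 76 mm high. Origin at the centre of its underside.
- tube_b: Bystander: a second capped sample tube, the same as tube_a. Origin at the centre of its underside.
- timer: Bystander: flat bench timer lying between the robot and the glassware, 45 (its x) x 70 (its y) x 24 mm high. Origin at the centre of its underside.
- slidebox: Bystander: small box of microscope slides beyond the glassware, 85 (its x) x 40 (its y) x 28 mm high. Origin at the centre of its underside.
Not all that is in view belongs to the job. Leave any black or orange look-alike of the vial alone.

How it is judged:
On the way, in this order (a step that is already met when the one before it is completed fails the run):
1. the dish lies wholly on the pad, at rest (x of dish in the frame of pad between -0.024 and 0.024 m and y of dish in the frame of pad between -0.024 and 0.024 m and linear speed of dish below 0.03 m/s), for 0.2 s.
2. one of the two vessels stands upright in the dish, released (((horizontal distance between beaker and dish below 0.056 m and z of beaker in the frame of dish between 0.001 and 0.008 m and angle between beaker's own z axis and vertical below 0.1 rad and linear speed of beaker below 0.03 m/s and contact force between the fingers and beaker below 0.05 N) or (horizontal distance between vial and dish below 0.056 m and z of vial in the frame of dish between 0.001 and 0.008 m and angle between vial's own z axis and vertical below 0.1 rad and linear speed of vial below 0.03 m/s and contact force between the fingers and vial below 0.05 N))), for 0.2 s.
At the end, for the whole second after the job is handed in: The dish lies flat on the bench, wholly on the pad (its centre within 24 mm of the pad's centre along each side of the pad); the beaker and the slim vial both stand on its floor, upright within 0.1 rad, released, at rest and not touching each other (2 mm or more apart) (all of step 1 and height (world z) of dish below 0.004 m and horizontal distance between each of beaker, vial and dish below 0.056 m and z of beaker in the frame of dish between 0.001 and 0.008 m and angle between each of beaker, vial's own z axis and vertical below 0.1 rad and linear speed of each of beaker, vial below 0.03 m/s and contact force between the fingers and beaker below 0.05 N and z of vial in the frame of dish between 0.001 and 0.008 m and contact force between each of the fingers, beaker and vial below 0.05 N and horizontal distance between beaker and vial above 0.037 m).
It fails at once if a glass vessel squeezed with more than 70 N in all (sum over both fingers) (contact force between the fingers and beaker above 70 N or contact force between the fingers and vial above 70 N).
It fails at once if a glass vessel bumped against the dish with more than 40 N, let fall (out of the fingers and faster than 0.4 m/s, about 10 mm of fall), or tipped by more than 0.5 rad (contact force between any of beaker, vial and dish above 40 N or angle between any of beaker, vial's own z axis and vertical above 0.5 rad or (contact force between the fingers and beaker below 0.05 N and linear speed of beaker above 0.4 m/s) or (contact force between the fingers and vial below 0.05 N and linear speed of vial above 0.4 m/s)).
It fails at once if the dish pushed with more than 25 N (contact force between the fingers and dish above 25 N).
It fails at once if the dish lifted off the bench by more than 10 mm or tipped by more than 0.15 rad (height (world z) of dish above 0.01 m or angle between dish's own z axis and vertical above 0.15 rad).
It fails at once if a bystander moved by more than 20 mm or, if it stands, tipped by more than 0.4 rad (distance of any of stoppered, squat, tube_a, tube_b, timer, slidebox from where it was at the start of the episode above 0.02 m or angle between any of stoppered, squat, tube_a, tube_b's own z axis and vertical above 0.4 rad).
It also fails if it takes over 72 s, if anything falls off the work surface, if the arm or the gripper's body presses on something with over 40 N, if the wrist force passes 120 N, or if a joint passes its speed limit or range.

## Working session

There is one attempt and no reset: what is moved stays moved. The work goes in short steps, each a Python script; the robot and the scene stay as the last script left them, time stands still between calls to the robot, and variables do not carry over. Pictures are saved under pics/ and viewed, about 8 in all and at most 12, crops included, and the job is handed in when it is done.

```bash
ls; mkdir -p pics
python3 - <<'E'
from cell import manip
import cv2, numpy as np
print(manip.grip_point_offset, manip.current_eef_rot(), manip.current_clock())
for n in ["top","scene"]:
    s=manip.snapshot(n)
    cv2.imwrite(f"pics/{n}0.png",s["color"][:,:,::-1])
    np.savez(f"{n}0.npz",**{k:s[k] for k in["color","depth","camera_matrix","extrinsics"]})
    print(n)
    for t in ["pad","dish","beaker","vial","stoppered","squat","tube_a","timer","slidebox"]:
        print(t,[(np.round(d["centre"],3).tolist(),round(d["confidence"],2)) for d in manip.find_in(t,s)])
print(manip.current_clock())
E
```

```text
pics
-0.0187 [-4.37642680e-04  8.50178538e-01 -5.26493634e-01 -8.45384611e-04] 0.0
top
pad [([0.489, 0.275, 0.004], 0.84), ([0.642, 0.117, 0.0], 0.67)]
dish [([0.519, -0.271, 0.006], 0.9)]
beaker [([0.646, -0.045, 0.028], 0.8)]
vial [([0.63, -0.117, 0.055], 0.71), ([0.702, -0.123, 0.056], 0.55), ([0.659, -0.192, 0.058], 0.54)]
stoppered [([0.656, 0.032, 0.08], 0.68)]
squat [([0.641, 0.116, 0.0], 0.65)]
tube_a [([0.776, -0.103, 0.075], 0.97), ([0.772, 0.088, 0.076], 0.62)]
timer [([0.4, -0.038, 0.026], 0.93), ([0.63, -0.117, 0.057], 0.63)]
slidebox [([0.72, -0.275, 0.032], 0.95)]
scene
pad [([0.492, 0.286, -0.0], 0.74)]
dish [([0.516, -0.274, 0.003], 0.73)]
beaker [([0.648, -0.035, 0.04], 0.79)]
vial [([0.639, -0.109, 0.057], 0.88), ([0.737, -0.177, 0.05], 0.83), ([0.667, -0.187, 0.052], 0.82), ([0.714, -0.11, 0.052], 0.65)]
stoppered [([0.667, 0.039, 0.058], 0.66)]
squat [([0.636, 0.117, 0.017], 0.92)]
tube_a [([0.784, 0.097, 0.065], 0.75), ([0.786, -0.094, 0.055], 0.62), ([0.638, -0.107, 0.055], 0.16)]
timer [([0.402, -0.031, 0.026], 0.61)]
slidebox [([0.733, -0.269, 0.03], 0.91), ([0.787, 0.095, 0.066], 0.26), ([0.647, -0.035, 0.041], 0.22)]
1.0
```

View pics/top0.png

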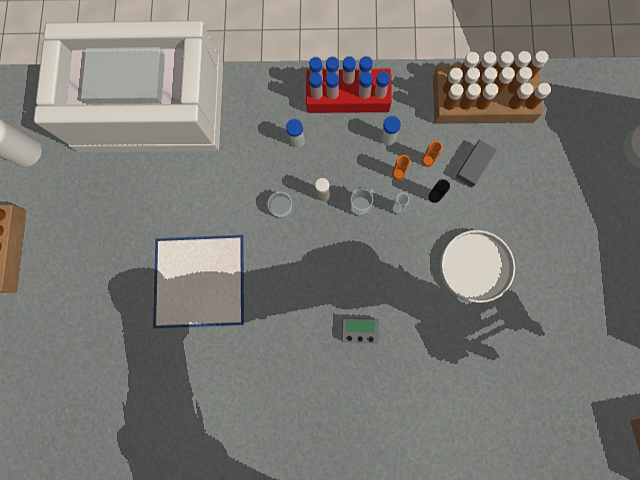

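View pics/scene0.png

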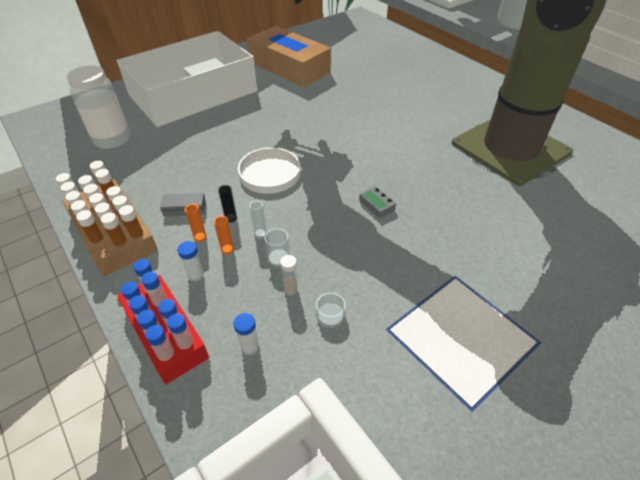

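The top view shows the dish at (478,266), the pad at (199,281), the clear vial at (401,203), the beaker at (361,202), the stoppered vial at (322,188), the squat cup at (280,204) and the timer at (360,330). The orange and black look-alikes lie behind the vial to its right. The dish lane runs at about x≈0.515. I'll refine the dish and pad positions next.

```bash
cat > h.py <<'E'
import numpy as np, cv2
from scipy.spatial.transform import Rotation as R
from scipy.optimize import least_squares
def cloud(s):
    K,E,d=s["camera_matrix"],s["extrinsics"],s["depth"]
    v,u=np.mgrid[:480,:640]
    p=np.stack([(u-K[0,2])/K[0,0]*d,(v-K[1,2])/K[1,1]*d,d],-1)
    return (p-E[:3,3])@E[:3,:3]
def onplane(s,u,v,z):
    K,E=s["camera_matrix"],s["extrinsics"]
    c=-E[:3,:3].T@E[:3,3]
    r=E[:3,:3].T@np.linalg.solve(K,[u,v,1.]); return c+r*(z-c[2])/r[2]
def circ(p):
    r=least_squares(lambda q:np.hypot(p[:,0]-q[0],p[:,1]-q[1])-q[2],[*p[:,:2].mean(0),.06],loss="soft_l1",f_scale=.002).x
    return r
def down(yaw):  # tool z down, tool x at world angle yaw
    c,s=np.cos(yaw),np.sin(yaw)
    q=R.from_matrix(np.array([[c,s,0],[s,-c,0],[0,0,-1]])).as_quat(); return [q[3],*q[:3]]
def near(p,x,y,r): return p[np.hypot(p[:,0]-x,p[:,1]-y)<r]
E
python3 - <<'E'
from h import *
for n in ["top","scene"]:
    s=np.load(n+"0.npz"); P=cloud(s); p=P.reshape(-1,3)
    print(n, "table z",np.median(near(p,.5,0.1,.05)[:,2]))
    a=near(p,.518,-.273,.085); a=a[(a[:,2]>.017)&(a[:,2]<.027)]; print("dish",circ(a),len(a))
    c=s["color"].astype(int); m=(c[...,2]-c[...,0]>25)&(np.hypot(P[...,0]-.49,P[...,1]-.283)<.16)&(c[...,2]>50)
    q=P[m][:,:2].astype(np.float32); print("pad",cv2.minAreaRect(q),len(q))
    for t,(x,y,r,z) in dict(timer=(.4,-.035,.06,.018),beaker=(.646,-.04,.032,.03),vial=(.632,-.113,.03,.03),stop=(.66,.035,.03,.03),squat=(.64,.117,.04,.015),slide=(.725,-.272,.06,.018)).items():
        a=near(p,x,y,r);a=a[a[:,2]>z]; print(t,len(a),a.min(0).round(3),a.max(0).round(3)) if len(a) else print(t,0)
E
```

```text
top table z 0.0005625790494404421
dish [ 0.51916192 -0.26730553  0.06743283] 562
pad ((0.4895099997520447, 0.27878206968307495), (0.17957112193107605, 0.18099871277809143), 2.4130594730377197) 815
timer 1999 [ 0.373 -0.076  0.018] [ 0.418 -0.003  0.912]
beaker 279 [ 0.619 -0.068  0.03 ] [ 0.662 -0.023  0.065]
vial 230 [ 0.623 -0.131  0.03 ] [ 0.648 -0.106  0.084]
stop 239 [0.651 0.018 0.03 ] [0.676 0.044 0.087]
squat 212 [0.615 0.091 0.015] [0.665 0.14  0.037]
slide 885 [ 0.678 -0.314  0.018] [ 0.769 -0.236  0.034]
scene table z -0.0013089270456495404
dish [ 0.51958033 -0.26679385  0.06752526] 320
pad ((0.48822155594825745, 0.27799421548843384), (0.18287670612335205, 0.180239737033844), 2.118703842163086) 1028
timer 487 [ 0.372 -0.076  0.018] [ 0.418 -0.005  0.025]
beaker 537 [ 0.619 -0.068  0.03 ] [ 0.663 -0.022  0.061]
vial 347 [ 0.623 -0.132  0.03 ] [ 0.65  -0.105  0.081]
stop 412 [0.651 0.018 0.03 ] [0.677 0.045 0.082]
squat 408 [0.615 0.092 0.015] [0.664 0.142 0.034]
slide 610 [ 0.68  -0.312  0.018] [ 0.771 -0.235  0.029]
```

Run:
```python
from h import *; from cell import manip as m
D=np.array([.519,-.267]); P=np.array([.489,.2785])
best=min((np.abs(q).max(),y) for y in(np.pi/2,-np.pi/2) for q in[m.inverse_kinematics([.5,0.2,.1],down(y))] if q is not None)
y=best[1]; print(best)
m.gripper_to(0.0)
m.move_pose([D[0],D[1]+.02,.10],down(y))
print(m.movel([D[0],D[1]+.02,.010],v=.06,force_limit=6))
print(m.movel([D[0],D[1]+.055,.010],v=.03,force_limit=12), m.current_contact_force())
print(m.movel([D[0],.10,.010],v=.09,force_limit=15), m.current_contact_force(), m.current_eef_pos(), m.current_clock())
s=m.snapshot("top"); p=cloud(s).reshape(-1,3)
cv2.imwrite("pics/top1.png",s["color"][:,:,::-1])
e=m.current_eef_pos(); a=near(p,e[0],e[1]-.048,.085); a=a[(a[:,2]>.017)&(a[:,2]<.025)]; print(circ(a),len(a))
```

```text
(np.float64(1.9274568122078757), 1.5707963267948966)
False
False [ 0.62509102 -1.14622715  0.32007794]
False [ 1.4720695  -1.30033952  0.09527275] [0.51901042 0.09977196 0.00998131] 10.425
[0.5192402  0.04951566 0.06733084] 70
```

View pics/top1.png

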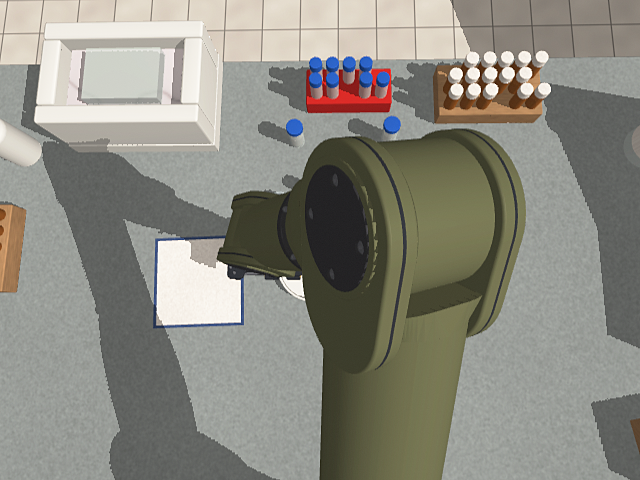

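The dish is following the fingers, with its centre about 50 mm behind the TCP. I'll carry on to the pad.

Run:
```python
from h import *; from cell import manip as m
print(m.movel([.486,.328,.010],v=.08,force_limit=15), m.current_contact_force())
m.movel([.486,.318,.010],v=.05)
m.movel([.486,.318,.13],v=.12)
m.gripper_to(0.07)
# wrist view of the vessels on the way to a standoff
m.move_pose([.56,-.08,.24],down(0))
s=m.snapshot("top"); p=cloud(s).reshape(-1,3)
cv2.imwrite("pics/top2.png",s["color"][:,:,::-1])
a=near(p,.489,.2785,.09); a=a[(a[:,2]>.017)&(a[:,2]<.025)]; print(circ(a),len(a))
s=m.snapshot("scene"); p=cloud(s).reshape(-1,3)
a=near(p,.489,.2785,.09); a=a[(a[:,2]>.017)&(a[:,2]<.025)]; print(circ(a),len(a))
for t,(x,y,r,z) in dict(beaker=(.641,-.045,.032,.03),vial=(.6365,-.1185,.03,.03)).items():
    a=near(p,x,y,r);a=a[a[:,2]>z]; print(t,len(a),a.min(0).round(3),a.max(0).round(3),circ(a)) if len(a) else print(t,0)
pose=np.eye(4); pose[:3,:3]=R.from_quat(np.roll(m.current_eef_rot(),-1)).as_matrix(); pose[:3,3]=m.current_eef_pos()
w=m.snapshot("wrist"); cv2.imwrite("pics/w2.png",w["color"][:,:,::-1])
w=dict(w); w["extrinsics"]=np.linalg.inv(pose@w["T_tool_cam"]); p=cloud(w).reshape(-1,3)
for t,(x,y,r,z) in dict(beaker=(.641,-.045,.032,.03),vial=(.6365,-.1185,.03,.03)).items():
    a=near(p,x,y,r);a=a[a[:,2]>z]; print("w",t,len(a),a.min(0).round(3),a.max(0).round(3),circ(a)) if len(a) else print(t,0)
print(m.current_clock())
```

```text
False [ 1.48248402 -2.33664738  0.1696404 ]
[0.48756584 0.27697552 0.06746151] 512
[0.48755122 0.27786834 0.06749667] 744
beaker 1654 [ 0.609 -0.077  0.03 ] [ 0.663 -0.021  0.347] [ 0.63753055 -0.04269298  0.01938603]
vial 636 [ 0.614 -0.131  0.03 ] [ 0.655 -0.089  0.347] [ 0.63652299 -0.11521223  0.01276463]
w beaker 5292 [ 0.609 -0.067  0.03 ] [ 0.662 -0.021  0.33 ] [ 0.63546903 -0.04628248  0.0231249 ]
w vial 1499 [ 0.623 -0.13   0.03 ] [ 0.648 -0.104  0.083] [ 0.63504552 -0.11658507  0.01138121]
17.8083
```

View pics/w2.png

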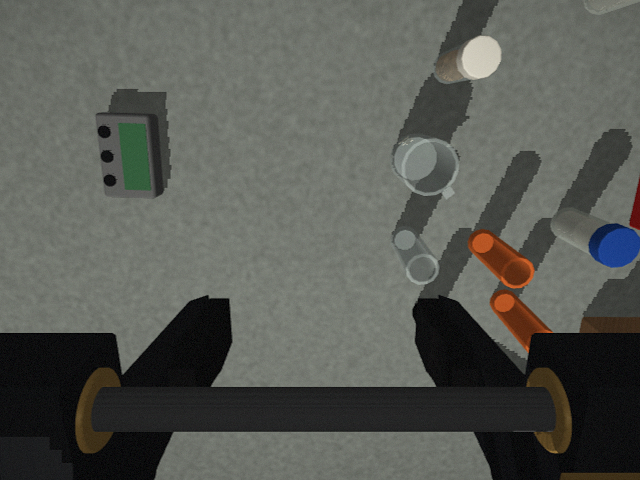

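The dish lies within about 2 mm of the pad centre. In the wrist view the vial's rim is at (422,268), the beaker's at (430,165), and the orange vials are clear to the right. I'll move the beaker first, with the jaws along x.

```bash
cat >> h.py <<'E'
def place(m,src,dst,tz,wopen,d,N):
    m.gripper_to(wopen)
    m.move_pose([*src,.17],down(0))
    print("down hit",m.movel([*src,tz],v=.09,force_limit=5))
    m.gripper_to(d-.012,N); w=m.current_width(); print("width",w,"F",m.current_contact_force())
    if abs(w-d)>.006: print("no grip?"); return
    m.movel([*src,tz+.02],v=.05); print("lift width",m.current_width(),m.current_contact_force())
    m.movel([*src,.17],v=.12)
    m.movel([*dst,.17],v=.17)
    m.movel([*dst,tz+.014],v=.10); m.wait(.2)
    print("width",m.current_width(),"hit",m.movel([*dst,tz+.0035],v=.015,force_limit=1.5),m.current_eef_pos()[2]-tz)
    m.wait(.2); m.gripper_to(d+.014); m.wait(.2)
    m.movel([*dst,.15],v=.10); print(m.current_clock())
E
python3 - <<'E'
from h import *; from cell import manip as m
place(m,(.641,-.045),(.4875,.2475),.025,.060,.044,8)
E
```

```text
down hit False
width 0.043908385797271195 F [-0.87418619  0.2690181   2.30790796]
lift width 0.04445740779349272 [ 0.96809552 -0.55619351  0.27727723]
width 0.04442692220597718 hit True 0.004172872677893465
29.1
```

Run:
```python
from h import *; from cell import manip as m
m.gripper_to(.036)
m.move_pose([.58,-.1175,.2],down(0))
s=m.snapshot("scene"); p=cloud(s).reshape(-1,3)
cv2.imwrite("pics/sc3.png",s["color"][:,:,::-1])
a=near(p,.4875,.2475,.035);a=a[(a[:,2]>.035)&(a[:,2]<.1)]; print("beaker",len(a),a.min(0).round(3),a.max(0).round(3))
a=near(p,.6365,-.1175,.025);a=a[(a[:,2]>.03)&(a[:,2]<.1)]; print("vial",len(a),a.min(0).round(3),a.max(0).round(3))
```

```text
beaker 670 [0.465 0.225 0.035] [0.51  0.27  0.065]
vial 343 [ 0.624 -0.131  0.03 ] [ 0.649 -0.104  0.081]
```

View pics/sc3.png

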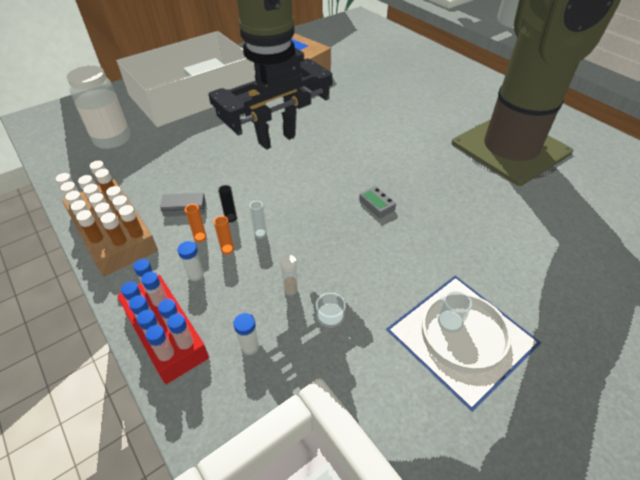

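The beaker stands upright in the dish at (455,312), and the vial at (258,218) hasn't been touched. Next is the vial.

Run:
```python
from h import *; from cell import manip as m
place(m,(.6365,-.1175),(.4875,.3135),.028,.036,.026,8)
m.move_pose([.50,0.0,.25],down(0))
s=m.snapshot("scene"); p=cloud(s).reshape(-1,3)
cv2.imwrite("pics/sc4.png",s["color"][:,:,::-1])
a=near(p,.4875,.2775,.09); a=a[(a[:,2]>.017)&(a[:,2]<.025)]; print("dish",circ(a))
for x,y in((.4875,.2475),(.4875,.3135)):
    a=near(p,x,y,.033);a=a[(a[:,2]>.035)&(a[:,2]<.1)]; print(len(a),a.min(0).round(3),a.max(0).round(3))
print(m.current_clock())
```

```text
down hit False
width 0.026007519896861966 F [ 0.13783411 -0.50473044  2.18486681]
lift width 0.026426509957471835 [ 0.09101537  0.46703536 -0.53827481]
width 0.02600215282046859 hit True 0.004297532594734508
42.6333
dish [0.48738811 0.27863928 0.06663867]
669 [0.466 0.224 0.035] [0.51  0.27  0.065]
532 [0.476 0.3   0.035] [0.501 0.325 0.086]
43.9333
```

View pics/sc4.png

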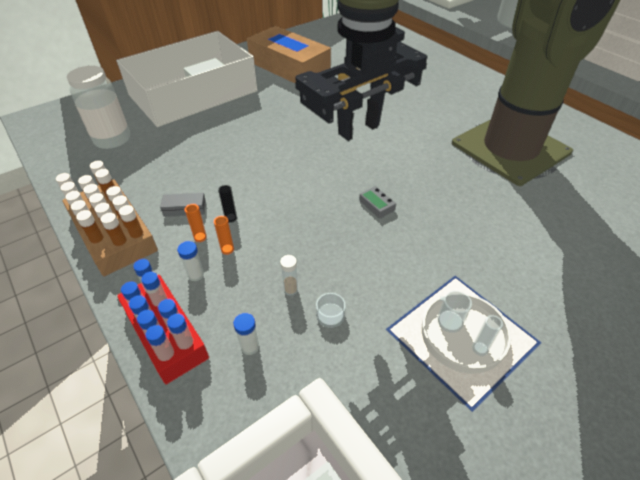

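The beaker at (455,312) and the vial at (488,335) both stand upright and apart in the dish on the pad. The bystanders look unmoved.

```bash
python3 -c "
from cell import manip as m
m.sign_off(); print(m.current_clock())"
```

```text
the job is handed in; nothing more can be done
the job is handed in; nothing more can be done
```

The job is done and handed in, at about 44 s of the 72 s allowed. The hand-in gives no verdict, so what follows rests on my own checks.

- **Dish:** I slid it onto the pad with the closed fingers against the inside of its wall. Its last measured centre is (0.487, 0.279), about 2 mm from the pad centre. Tool-force readings at the stops during the slide were under 3 N.
- **Vessels:** I moved the beaker and then the clear vial with an 8 N grip. Each touched down about 4 mm above its pick-up height, which matches the dish floor. The last depth picture has the beaker centred at about (0.488, 0.247) and the vial at (0.488, 0.313). They are about 65 mm apart and upright, with the fingers clear.
- **Bystanders:** In the last picture none of them appears to have moved. I checked this by eye, not by measurement.

No check failed or disagreed.

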